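Set the portion stop and bring the cheese up to it

TASK

On the wire cheese cutter, push the portion stop along its rail towards the wire until it clicks into the second notch from the wire. Then push the block of cheese gently along the board, past the folded-back cutting bow, until its end rests snug and square against the stop, without shoving the stop out of its notch. Only push with the fingers: do not lift or squeeze the cheese, and leave the other things where they are.

Things in the scene. Friction and masses are not known exactly. Their poses are not given: they have to be found in the camera images.
- board: Wire cheese cutter: dark grey stone board 280 (its x) x 420 (its y) mm, flat top 25 mm above the worktop, fixed, turned up to 15 degrees. Origin: centre of its underside. x points to the rear (away from the robot), y along the board to the left, z up. A steel guide strip, 20 mm tall, runs along y = 20 to 205 mm, front face at x = 45 mm: the cheese travels in front of it.
- wire_slot (a point): Point on the board top at board x = y = 0, in the thin steel-edged slot (along board x) that marks the cutting wire's plane, y = 0; axes are the board's. The steel bow with the wire and a black handle is hinged at the rear edge (x = 122 mm, y = 0) and stands folded back out of the way, about 330 mm high, all of it behind x = 100 mm.
- second_notch (a point): The second notch from the wire, in the top of the notched steel rail, 14 mm above the board top (board x = 85, y = -58 mm); axes are the board's. Six notches 25 mm apart, the first nearest the wire; rail from y = -10 to -205 mm. When the stop sits in a notch, its plunger (black knob) stands over that notch, 18 mm behind (board -y) the stop face.
- stop (a joint): Place of the portion stop on its rail, m, growing AWAY from the wire (board -y). Notches at 0 (first), 0.025 (second), 0.050 ... 0.125; stop face at board y = -(0.015 + value). Travel -0.006 to 0.132; starts at 0.060 to 0.125. A spring ball slides with 1 to 2 N between notches, drops into a notch by itself within about 4 mm of it (push force dips to nothing) and needs about 9 to 13 N to leave it, either way.
- stop_face (a point): Middle of the stop plate's face towards the wire (board +y), 25 mm above the board top, board x = 0; axes are the board's. Plate: upright aluminium, 6 mm thick (behind this face, to -y), board x = -50 to 68 mm, 2 to 45 mm above the board; its back may be pushed anywhere at x = -45 to 45 mm. Carriage at x = 67 to 103 mm, 36 mm long, with a black knob, top 55 mm above the board.
- cheese_center (a point): Centre of the block of hard cheese, half-way up: pale yellow, brown rind on top and underneath, 72 (its x) x 130 (its y) x 55 mm tall, about 0.5 kg, loose on the board left of the wire; its axes are the board's within 5 degrees. It slides on the board with about 2 to 5 N.
- cheese_end (a point): Middle of the cheese's end that faces the stop (its own -y end, 65 mm from its centre), half-way up. Starts 40 to 75 mm left of the wire.
- portion: Bystander: a cut slice of the same cheese lying flat on the front of the board, 55 x 72 x 20 mm; origin under its centre.
- ramekin: Bystander: white ramekin on the front of the board, 68 mm across, 40 mm tall; origin under its centre.
- slate_a: Bystander: black slate, 280 x 140 x 7 mm, flat on the worktop left of the board.
- slate_b: Bystander: black slate, 280 x 140 x 7 mm, flat on the worktop right of the board.
- jar: Bystander: small amber jar with a steel lid, 56 mm across, 75 mm tall, on the worktop right of the board.
- spatula: Bystander: spatula 200 mm long lying on the worktop, front left.
- cheese: The same block of cheese; origin at the centre of its underside.
Things that resemble listed ones, but are neither listed nor needed, are in the scene too. What is shaped like the cheese but purple is not meant.

How it is judged:
By the outcome, as a careful person would: the job done as asked, in the order asked, and still so for the second after the job is handed in, with the robot touching nothing.
It also fails if it takes over 58 s, if anything falls off the work surface, if the arm or the gripper's body presses on something with over 40 N, if the wrist force passes 120 N, or if a joint passes its speed limit or range.

ROBOT

A 6-joint arm with a two-finger parallel gripper is mounted at the origin on the work surface. World frame = base frame: x ahead of the robot, y to its left, z up, the work surface at z = 0. Lengths are in mm, angles in rad, forces in N, time in s.
With the tool pointing down it reaches from about 350 to 775 mm from the base axis. Payload 7.3 kg.
Tool frame: the origin (TCP) lies on the front face of the gripper's body, between the roots of the fingers; the fingertips stand 66 mm ahead of it and the grasp point (between the pads) lies 47 mm ahead of it (bot.tip_extent is the distance from the TCP to the fingertips, in mm); z points along the fingers, y is the line along which they close (so a half turn about z gives the same grasp; the last joint's range is limited). The gripper opens to 92 mm and grips with 3 to 60 N. Pads are 19 mm wide; open, the fingers measure 130 mm over their backs; the gripper's body (75 mm by 190 mm) begins 47 mm behind the grasp point.
Start: joints at [1.113, 0.342, 1.524, -0, 1.275, -0.146], TCP at [161.038, 499.705, 292.241] pointing down, gripper open.
Joint ranges: [-2.53, 2.53], [-0.77, 2.02], [0.04, 2.7], [-1, 4.14], [0.28, 2.66], [-3.11, 3.11]. Speed limits (rad/s): [2.57, 2.57, 3.14, 3.14, 3.14, 3.14].

INTERFACE

Orientations are given as [roll, pitch, yaw] about the fixed x, y, z axes, in that order (R = Rz(yaw) Ry(pitch) Rx(roll)).
In Python, from plant import readout, viewer, order, bot gives the robot as it stands.
- The arm moves only by the shell command python3 -m creep 'ROWS'. ROWS is text: rows parted by semicolons, each of 7 numbers parted by spaces: the shift along the world's x, y, z in m, then the turn, a rotation vector about the world's x, y, z in rad, then the opening in per cent of the stroke, from 0 (shut) to 100 (fully open). A call has 1 to 8 rows; each row shifts and turns the commanded pose from where the row before left it; what a row does not reach is not made up. A row lasts 1/12 s, in which the tool goes at most 41.7 mm and 7.16 degrees, less where a joint would pass 70% of its speed; a pose out of reach is approached as far as the arm can. A call is refused whole if a number of a shift passes 0.0417 or a number of a turn 0.125, either way. A call with a gripper value outside its range is refused whole. The fingers move at their own pace and stop on an object; the grip force is fixed at half the most. Time passes only in rows, so rows that do not move let the fingers close. It gives the time, the measured TCP pose, the force, the opening and the grip force at its end, in the units of the state.
- readout.get_obs(): the state, without advancing time (a new reading comes with each control period).
- viewer.capture(name): name is "scene" or "side" or "wrist"; returns the picture (420x560x3 uint8, red, green, blue); there is no depth.
- viewer.camera_info(name): a dict with "fx", "fy", "cx", "cy" (pixels), "origin" and "rotation" of the camera in the world. Camera axes: x right, y up, looking along -z (the intrinsics and any distortion apply to the point x, -y, -z); pixel columns grow to the right and rows downward; lengths in mm; the calibration is good to about 2 mm. A picture is of the moment at which its call begins: read the wrist's pose just before it. camera_info takes no time and is no camera call; for the wrist camera it gives the pose at the moment of the call.
- order.close_job(): hands the job in; it is judged then, once.
The state is a dict: "time": time; "joint_positions": joint angles; "dq": joint speeds; "tau": joint torques, N m; "tool_pos": TCP position; "tcp_rot": TCP orientation; "contact_force": force on the tool from outside, world axes, zero at the start; "moment": the same for the moment, N m; "grip_width": finger opening in mm; "finger_force": force on a finger pad.
Only numpy, scipy, OpenCV 4.12 (cv2) and the standard library are available. Lean on these libraries where they do the work, as an engineer would, in place of code of your own. Each camera call takes 0.05 s, during which the arm holds its last target. There are 200 camera calls.

## Working session

There is one attempt and no reset: what is moved stays moved. The work goes in short steps, Python scripts to look and compute and a shell command to move; the robot and the scene stay as the last step left them, time stands still between calls to the robot, and variables do not carry over. Pictures are saved under pics/ and viewed, at most 10 in all, crops included, and the job is handed in when it is done.

```bash
ls; mkdir -p pics
python3 - <<'E'
from plant import readout, viewer, bot
import cv2,json
o=readout.get_obs();print(o)
for n in("scene","side"):
    im=viewer.capture(n);cv2.imwrite(f"pics/{n}0.png",im[:,:,::-1]);print(n,viewer.camera_info(n))
print(bot.tip_extent)
E
```

```text
pics
{'time': 0.0, 'joint_positions': array([ 1.11301180e+00,  3.42686887e-01,  1.52500689e+00, -1.14413594e-05,
        1.27537546e+00, -1.46025731e-01]), 'dq': array([-0.00017939, -0.0003477 , -0.00017099,  0.00114705, -0.00169988,
       -0.00011586]), 'tau': array([ 1.09279325e-03, -4.31231153e+01, -2.44227058e+01,  7.18763703e-02,
        5.58150513e-02, -2.09240366e-04]), 'tool_pos': array([160.8950494 , 499.42217349, 291.56701387]), 'tcp_rot': array([-3.14013019e+00, -2.04029990e-04,  2.82983705e+00]), 'contact_force': array([ 0.19972422, -0.80495445, -0.38961807]), 'moment': array([ 0.00022594, -0.06185563, -0.04686642]), 'finger_force': 0.0, 'grip_width': 91.72765939190721}
scene {'fx': 399.7749846725606, 'fy': 399.7749846725606, 'cx': 275.3803862387223, 'cy': 208.6785632497046, 'origin': array([ 933.23328486, -122.98598909,  958.08891105]), 'rotation': array([ 0.53565326, -0.01421214,  1.38921318])}
side {'fx': 508.0860102900563, 'fy': 508.0860102900563, 'cx': 281.6314533626487, 'cy': 215.1265279106376, 'origin': array([ -56.69426599, -964.8932018 ,  763.51713622]), 'rotation': array([ 0.99778116, -0.00973536, -0.44321285])}
65.5
```

View pics/scene0.png

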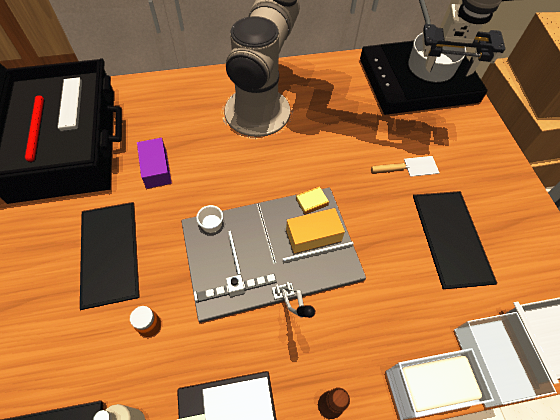

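View pics/side0.png

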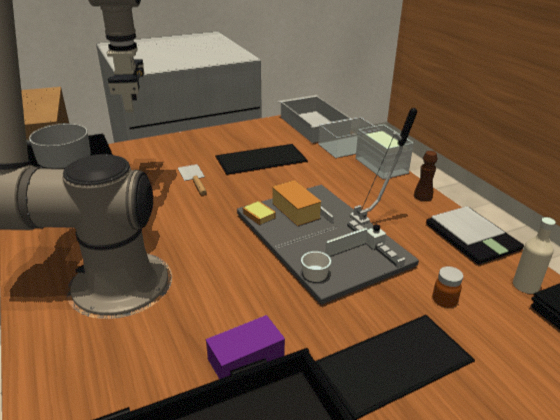

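The scene picture shows the cheese block at (315,230). Three things could be taken for it: the purple block (153,162), the thin portion (312,200) and the pale slab in the tray (440,383). I choose the orange-yellow block on the board in front of the guide strip. The stop's knob is at (235,283), with its plate running up to (231,233). Next is a close crop to check this.

Run:
```python
import cv2
im=cv2.imread("pics/scene0.png")[180:330,175:375]
cv2.imwrite("pics/crop1.png",cv2.resize(im,None,fx=4,fy=4,interpolation=cv2.INTER_CUBIC))
```

```text
(no output)
```

View pics/crop1.png

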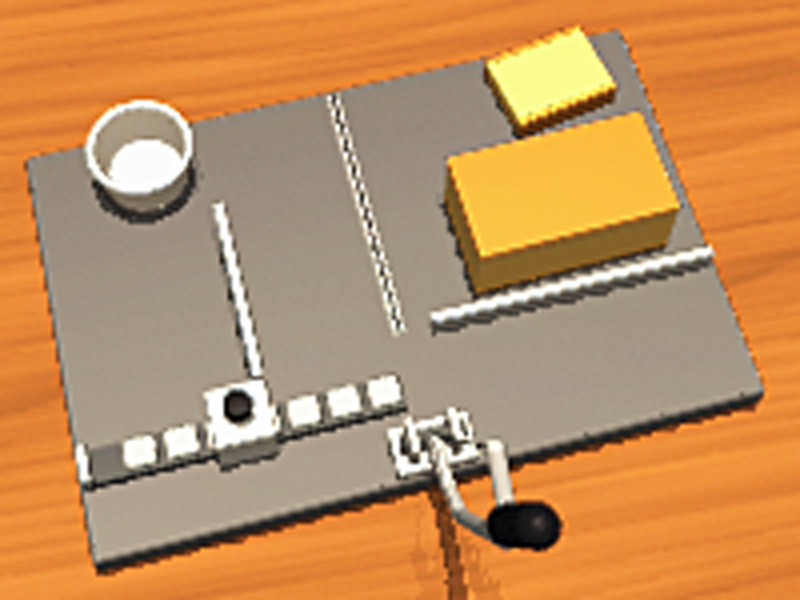

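```bash
cat > h.py <<'E'
import numpy as np
from scipy.spatial.transform import Rotation as R
from scipy.optimize import least_squares
from plant import viewer,readout
def ray(info,u,v,z):
    d=np.array([(u-info['cx'])/info['fx'],-(v-info['cy'])/info['fy'],-1.])
    d=R.from_euler('xyz',info['rotation']).as_matrix()@d; o=info['origin']
    return (o+d*(z-o[2])/d[2])[:2]
def fit(loc,w):  # 2D rigid
    f=lambda p:((loc@np.array([[np.cos(p[2]),np.sin(p[2])],[-np.sin(p[2]),np.cos(p[2])]])+p[:2])-w).ravel()
    s=least_squares(f,[*w.mean(0),0]);return s.x,s.fun.reshape(-1,2)
def toboard(b,w):
    c,s=np.cos(b[2]),np.sin(b[2]);return (np.atleast_2d(w)-b[:2])@np.array([[c,-s],[s,c]])
E
python3 - <<'E'
from h import *
I=viewer.camera_info('scene'); c=lambda L,z:np.array([ray(I,175+(u+.5)/4-.5,180+(v+.5)/4-.5,z) for u,v in L])
np.set_printoptions(suppress=True,precision=1)
w=c([(28,157),(622,32),(763,391),(97,560)],25)
b,r=fit(np.array([[-140,-210],[-140,210],[140,210],[140,-210.]]),w);print('board',b,np.degrees(b[2]),r)
slot=c([(333,97),(400,332)],25);print('slot',toboard(b,slot))
ch=c([(447,158),(640,113),(680,207),(485,258)],80)
k,r=fit(np.array([[-36,-65],[-36,65],[36,65],[36,-65.]]),ch);print('cheese',k,np.degrees(k[2]-b[2]),toboard(b,k[:2]),r)
print('plate',toboard(b,c([(217,205),(257,372)],70)),'knob',toboard(b,c([(237,403)],80)))
print('ramekin',toboard(b,c([(140,152)],65)),'portion',toboard(b,c([(487,70),(578,28),(614,83),(520,125)],45)))
W=viewer.camera_info('wrist');print(W,readout.get_obs()['tool_pos'])
E
```

```text
board [501.8 -43.3   0.1] 4.256431586883214 [[-1.1 -1.5]
 [-3.1  1.7]
 [ 2.4  2.9]
 [ 1.8 -3.1]]
slot [[-134.6   -0.9]
 [  43.9   -0.2]]
cheese [487.7  73.4   0.1] 1.4372334046857624 [[ -5.4 117.5]] [[ 0.7  0. ]
 [-1.2  1. ]
 [ 0.4  1. ]
 [ 0.1 -2.1]]
plate [[-48.6 -94.7]
 [ 66.  -93.6]] knob [[  85.7 -108.9]]
ramekin [[-100.8 -134.8]] portion [[-118.   102.6]
 [-135.5  172.9]
 [ -87.1  182.7]
 [ -71.2  111.7]]
{'fx': 294.3735591635554, 'fy': 294.3735591635554, 'cx': 279.8944139933704, 'cy': 204.8059356624524, 'origin': array([ 85.6, 523.7, 383.7]), 'rotation': array([-0.3,  0. ,  1.3])} [160.9 499.4 291.6]
```

```bash
A='ignored'; python3 -m creep '0.0152 -0.0278 0 0 0 -0.0494 0;0.0152 -0.0278 0 0 0 -0.0494 0;0.0152 -0.0278 0 0 0 -0.0494 0;0.0152 -0.0278 0 0 0 -0.0494 0;0.0152 -0.0278 0 0 0 -0.0494 0;0.0152 -0.0278 0 0 0 -0.0494 0;0.0152 -0.0278 0 0 0 -0.0494 0;0.0152 -0.0278 0 0 0 -0.0494 0'
python3 -m creep '0.0152 -0.0278 0 0 0 -0.0494 0;0.0152 -0.0278 0 0 0 -0.0494 0;0.0152 -0.0278 0 0 0 -0.0494 0;0.0152 -0.0278 0 0 0 -0.0494 0;0.0152 -0.0278 0 0 0 -0.0494 0;0.0152 -0.0278 0 0 0 -0.0494 0;0.0152 -0.0278 0 0 0 -0.0494 0;0.0152 -0.0278 0 0 0 -0.0494 0'
python3 -m creep '0.0152 -0.0278 0 0 0 -0.0494 0;0.0152 -0.0278 0 0 0 -0.0494 0;0.0152 -0.0278 0 0 0 -0.0494 0;0.0152 -0.0278 0 0 0 -0.0494 0;0.0152 -0.0278 0 0 0 -0.0494 0;0.0152 -0.0278 0 0 0 -0.0494 0;0.0152 -0.0278 0 0 0 -0.0494 0;0.0152 -0.0278 0 0 0 -0.0494 0'
```

```text
time: 0.77
tool_pos: [282.8, 275.8, 292.1]
tcp_rot: [-3.141, -0.0, 2.432]
contact_force: [0.7, -0.6, 0.1]
grip_width: 42.7
finger_force: 0.0
time: 1.43
tool_pos: [404.5, 53.3, 292.1]
tcp_rot: [-3.141, -0.0, 2.037]
contact_force: [0.6, 0.2, -1.2]
grip_width: 0.5
finger_force: 0.0
time: 2.1
tool_pos: [526.2, -169.0, 291.8]
tcp_rot: [-3.141, -0.0, 1.641]
contact_force: [-0.3, -0.4, -0.1]
grip_width: 0.0
finger_force: 0.0
```

Run:
```python
from plant import viewer
import cv2
im=viewer.capture("wrist");print(viewer.camera_info("wrist"))
cv2.imwrite("pics/w1.png",im[:,:,::-1])
```

```text
{'fx': 294.3735591635554, 'fy': 294.3735591635554, 'cx': 279.8944139933704, 'cy': 204.8059356624524, 'origin': array([523.8907973 , -93.97646371, 383.1782138 ]), 'rotation': array([-0.30263256, -0.00168084,  0.06482202])}
```

View pics/w1.png

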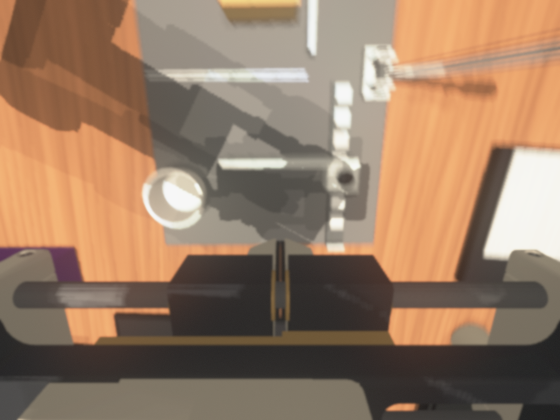

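Run:
```python
from h import *
np.set_printoptions(suppress=True,precision=1)
I=viewer.camera_info('wrist');b=np.array([501.8,-43.3,.0743])
for n,u,v,z in[('plate',219,162,70),('plate',327,162,70),('knob',346,178,80),('slot',148,75,25),('slot',306,75,25),('cheese end top',222,4,80),('railend1',343,82,39),('boardcorner',163,244,25),('boardcorner',376,243,25)]:
    w=ray(I,u,v,z);print(n,w,toboard(b,w))
```

```text
plate [ 462.9 -148. ] [[ -46.6 -101.5]]
plate [ 577.8 -140.6] [[  68.6 -102.6]]
knob [ 597.9 -154.5] [[  87.5 -118.1]]
slot [374.5 -63.1] [[-128.4  -10.3]]
slot [551.1 -51.6] [[ 48.5 -11.9]]
cheese end top [467.  -5.] [[-31.8  40.7]]
railend1 [590.7 -57.6] [[ 87.6 -20.9]]
boardcorner [ 380.2 -270. ] [[-138.1 -217. ]]
boardcorner [ 662.7 -250.4] [[ 145.1 -218.5]]
```

The wrist view agrees with the first estimate: the plate is at rows 158–168 from column 219 to 327, the knob at (346,178) and the slot at row 75. Measured from the slot, the stop stands at about 75 mm, its fourth notch, and needs +50 mm. I'm going down behind the plate.

```bash
python3 -m creep '0 -0.008 -0.03 0 0 0 0;0 0 -0.036 0 0 0 0;0 0 -0.036 0 0 0 0;0 0 -0.036 0 0 0 0;0 0 -0.026 0 0 0 0;0 0 -0.015 0 0 0 0;0 0 -0.006 0 0 0 0;0 0 0 0 0 0 0'
python3 -m creep '0 0.004 0 0 0 0 0;0 0.004 0 0 0 0 0;0 0.003 0 0 0 0 0;0 0 0 0 0 0 0'
python3 -m creep '0 0.003 0 0 0 0 0;0 0.003 0 0 0 0 0;0 0 0 0 0 0 0'
```

```text
time: 2.82
tool_pos: [525.0, -175.0, 105.7]
tcp_rot: [-3.139, -0.002, 1.644]
contact_force: [0.1, -0.4, 0.6]
grip_width: 0.8
finger_force: 0.0
time: 3.15
tool_pos: [526.3, -163.8, 108.4]
tcp_rot: [3.14, 0.001, 1.645]
contact_force: [0.4, 0.3, 0.2]
grip_width: 0.7
finger_force: 0.0
time: 3.4
tool_pos: [525.9, -157.9, 107.5]
tcp_rot: [3.141, -0.0, 1.645]
contact_force: [0.2, 0.6, -0.4]
grip_width: 0.2
finger_force: 0.0
```

```bash
for i in 1; do python3 -m creep '0 0.002 0 0 0 0 0;0 0.002 0 0 0 0 0;0 0 0 0 0 0 0'; done
python3 -m creep '0 0.002 0 0 0 0 0;0 0.002 0 0 0 0 0;0 0 0 0 0 0 0'
python3 -m creep '0 0.002 0 0 0 0 0;0 0.001 0 0 0 0 0;0 0 0 0 0 0 0'
```

```text
time: 3.65
tool_pos: [525.8, -154.2, 107.2]
tcp_rot: [-3.142, -0.0, 1.644]
contact_force: [-0.2, 0.1, -0.8]
grip_width: 0.4
finger_force: 0.0
time: 3.9
tool_pos: [525.8, -150.2, 107.2]
tcp_rot: [3.142, -0.0, 1.644]
contact_force: [-0.8, -0.2, 0.6]
grip_width: 0.5
finger_force: 0.0
time: 4.15
tool_pos: [525.8, -149.3, 107.3]
tcp_rot: [3.141, 0.003, 1.645]
contact_force: [-2.5, -9.0, -0.6]
grip_width: 0.2
finger_force: 4.6
```

```bash
python3 -m creep '0 0.001 0 0 0 0 0;0 0.0005 0 0 0 0 0;0 0 0 0 0 0 0'
python3 -m creep '0 0.001 0 0 0 0 0;0 0.001 0 0 0 0 0;0 0 0 0 0 0 0'
python3 -m creep '0 0.001 0 0 0 0 0;-0.0002 0.001 0 0 0 0 0;0 0 0 0 0 0 0'
python3 -m creep '0 0.002 0 0 0 0 0;-0.0003 0.002 0 0 0 0 0;0 0 0 0 0 0 0'
```

```text
time: 4.4
tool_pos: [525.7, -148.5, 107.3]
tcp_rot: [3.142, 0.004, 1.645]
contact_force: [-2.4, -11.7, -1.3]
grip_width: 0.4
finger_force: 5.9
time: 4.65
tool_pos: [525.5, -145.0, 107.2]
tcp_rot: [-3.141, 0.001, 1.644]
contact_force: [-2.1, -2.8, 0.5]
grip_width: 1.0
finger_force: 1.4
time: 4.9
tool_pos: [525.5, -141.7, 107.2]
tcp_rot: [-3.142, -0.0, 1.644]
contact_force: [-0.6, -0.1, 0.2]
grip_width: 0.4
finger_force: 0.3
time: 5.15
tool_pos: [525.5, -137.4, 107.2]
tcp_rot: [3.141, -0.0, 1.644]
contact_force: [0.6, 0.3, 0.0]
grip_width: 0.8
finger_force: 0.0
```

```bash
python3 -m creep '-0.0003 0.002 0 0 0 0 0;-0.0003 0.002 0 0 0 0 0;0 0 0 0 0 0 0'
python3 -m creep '-0.0003 0.002 0 0 0 0 0;-0.0003 0.002 0 0 0 0 0;0 0 0 0 0 0 0'
python3 -m creep '-0.0003 0.002 0 0 0 0 0;0 0.001 0 0 0 0 0;0 0 0 0 0 0 0'
python3 -m creep '-0.0003 0.001 0 0 0 0 0;0 0.001 0 0 0 0 0;0 0 0 0 0 0 0'
```

```text
time: 5.4
tool_pos: [524.9, -133.4, 107.3]
tcp_rot: [3.141, -0.0, 1.644]
contact_force: [-0.6, 1.2, 0.5]
grip_width: 0.2
finger_force: 0.0
time: 5.65
tool_pos: [524.0, -129.3, 107.2]
tcp_rot: [-3.141, -0.001, 1.644]
contact_force: [1.1, 0.8, -0.2]
grip_width: 0.6
finger_force: 0.0
time: 5.9
tool_pos: [523.7, -126.5, 107.2]
tcp_rot: [-3.141, -0.001, 1.644]
contact_force: [0.0, 0.5, 0.1]
grip_width: 0.2
finger_force: 0.0
time: 6.15
tool_pos: [523.5, -125.1, 107.2]
tcp_rot: [-3.141, 0.0, 1.644]
contact_force: [-0.3, -1.8, 0.4]
grip_width: 0.3
finger_force: 0.9
```

```bash
python3 -m creep '0 0.001 0 0 0 0 0;0 0.001 0 0 0 0 0;0 0 0 0 0 0 0'
python3 -m creep '0 0.001 0 0 0 0 0;0 0 0 0 0 0 0'
python3 -m creep '0 0.0006 0 0 0 0 0;0 0 0 0 0 0 0'
python3 -m creep '0 0.0006 0 0 0 0 0;0 0 0 0 0 0 0'
```

```text
time: 6.4
tool_pos: [523.5, -124.5, 107.3]
tcp_rot: [-3.141, 0.003, 1.645]
contact_force: [-2.0, -8.7, -1.0]
grip_width: 0.6
finger_force: 4.5
time: 6.57
tool_pos: [523.4, -124.1, 107.3]
tcp_rot: [-3.141, 0.003, 1.645]
contact_force: [-2.5, -11.2, -1.3]
grip_width: 0.4
finger_force: 5.7
time: 6.73
tool_pos: [523.4, -123.7, 107.3]
tcp_rot: [-3.141, 0.004, 1.645]
contact_force: [-2.6, -13.0, -0.9]
grip_width: 0.4
finger_force: 6.0
time: 6.9
tool_pos: [523.3, -122.6, 107.3]
tcp_rot: [-3.141, 0.003, 1.644]
contact_force: [-2.6, -8.4, -0.8]
grip_width: 0.2
finger_force: 4.2
```

```bash
python3 -m creep '0 0 0 0 0 0 0;0 0 0 0 0 0 0'
python3 -m creep '-0.0002 0.001 0 0 0 0 0;0 0.001 0 0 0 0 0;0 0 0 0 0 0 0'
python3 -m creep '-0.0003 0.002 0 0 0 0 0;0 0.002 0 0 0 0 0;0 0 0 0 0 0 0'
python3 -m creep '-0.0003 0.002 0 0 0 0 0;-0.0003 0.002 0 0 0 0 0;0 0 0 0 0 0 0'
python3 -m creep '-0.0003 0.002 0 0 0 0 0;-0.0003 0.001 0 0 0 0 0;0 0 0 0 0 0 0'
```

```text
time: 7.07
tool_pos: [523.3, -122.2, 107.3]
tcp_rot: [-3.141, 0.002, 1.644]
contact_force: [-2.8, -8.5, 0.2]
grip_width: 0.6
finger_force: 3.9
time: 7.32
tool_pos: [523.1, -119.3, 107.2]
tcp_rot: [-3.141, 0.0, 1.644]
contact_force: [-2.2, -2.5, 1.1]
grip_width: 0.5
finger_force: 1.1
time: 7.57
tool_pos: [522.9, -114.3, 107.2]
tcp_rot: [-3.142, -0.001, 1.644]
contact_force: [0.8, 1.1, 0.9]
grip_width: 0.4
finger_force: 0.0
time: 7.82
tool_pos: [522.5, -110.2, 107.2]
tcp_rot: [3.141, -0.0, 1.644]
contact_force: [0.1, -0.5, 0.5]
grip_width: 0.1
finger_force: 0.0
time: 8.07
tool_pos: [522.0, -107.4, 107.3]
tcp_rot: [3.141, -0.0, 1.644]
contact_force: [0.3, -1.0, -0.1]
grip_width: 0.3
finger_force: 0.3
```

```bash
python3 -m creep '-0.0002 0.001 0 0 0 0 0;0 0.001 0 0 0 0 0;0 0 0 0 0 0 0'
python3 -m creep '-0.0002 0.001 0 0 0 0 0;0 0.001 0 0 0 0 0;0 0 0 0 0 0 0'
python3 -m creep '-0.0002 0.001 0 0 0 0 0;0 0.0005 0 0 0 0 0;0 0 0 0 0 0 0'
python3 - <<'E'
from plant import viewer
import cv2
for n in("scene","wrist"): cv2.imwrite(f"pics/{n}2.png",viewer.capture(n)[:,:,::-1])
im=cv2.imread("pics/scene2.png")[180:330,175:375]
cv2.imwrite("pics/crop2.png",cv2.resize(im,None,fx=4,fy=4,interpolation=cv2.INTER_CUBIC))
E
```

```text
time: 8.32
tool_pos: [521.4, -105.4, 107.2]
tcp_rot: [-3.141, -0.001, 1.644]
contact_force: [-0.9, 0.6, 0.0]
grip_width: 0.8
finger_force: 0.0
time: 8.57
tool_pos: [521.2, -103.4, 107.2]
tcp_rot: [-3.141, -0.001, 1.644]
contact_force: [-0.1, -0.6, 0.6]
grip_width: 0.3
finger_force: 0.0
time: 8.82
tool_pos: [521.2, -102.1, 107.2]
tcp_rot: [-3.142, -0.0, 1.644]
contact_force: [-0.5, -0.3, 0.1]
grip_width: 0.5
finger_force: 0.0
```

View pics/crop2.png

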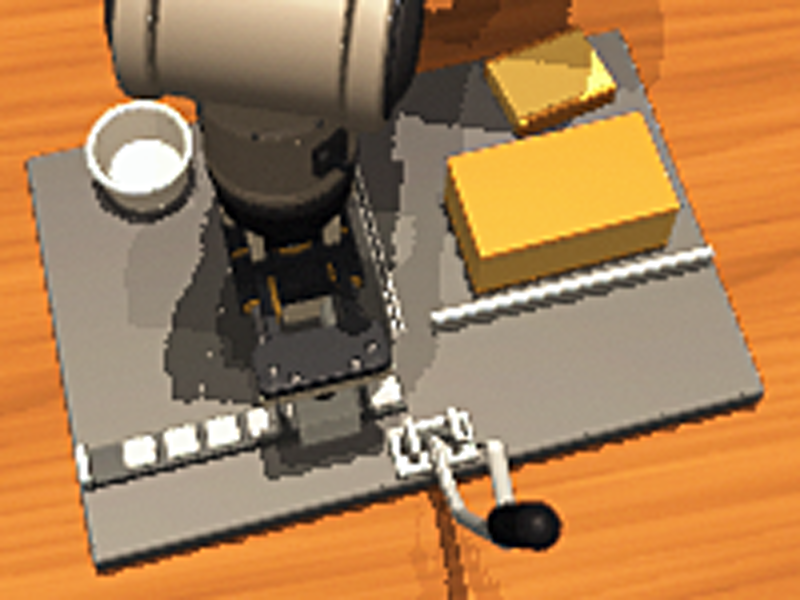

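The stop's carriage has moved two pitches, from column 242 to 325, so it stands over the second notch. I'll touch it lightly to confirm it is seated.

```bash
python3 -m creep '0 0.001 0 0 0 0 0;0 0 0 0 0 0 0'
python3 -m creep '0 0.0007 0 0 0 0 0;0 0 0 0 0 0 0'
python3 -m creep '0 0.0007 0 0 0 0 0;0 0 0 0 0 0 0'
```

```text
time: 9.08
tool_pos: [521.2, -101.2, 107.2]
tcp_rot: [3.142, -0.0, 1.644]
contact_force: [-0.2, -0.8, -0.1]
grip_width: 0.5
finger_force: 0.0
time: 9.25
tool_pos: [521.2, -100.5, 107.3]
tcp_rot: [3.141, -0.0, 1.644]
contact_force: [0.0, -0.2, -0.4]
grip_width: 0.6
finger_force: 0.0
time: 9.42
tool_pos: [521.3, -100.2, 107.2]
tcp_rot: [3.141, 0.001, 1.644]
contact_force: [-1.5, -2.4, -0.5]
grip_width: 0.4
finger_force: 1.3
```

```bash
python3 -m creep '0 0.0008 0 0 0 0 0;0 0 0 0 0 0 0'
python3 -m creep '0 -0.005 0 0 0 0 0;0 -0.01 0 0 0 0 0;0 -0.01 0.02 0 0 0 0;0 0 0.035 0 0 0 0;0 0 0.035 0 0 0 0;-0.005 0.02 0.035 0 0 0 0;-0.008 0.035 0.03 0 0 0 0;-0.008 0.036 0.02 0 0 0 0'
```

```text
time: 9.58
tool_pos: [521.2, -100.0, 107.3]
tcp_rot: [3.142, 0.002, 1.645]
contact_force: [-0.7, -6.7, -1.2]
grip_width: 0.3
finger_force: 3.0
time: 10.25
tool_pos: [501.7, -37.9, 281.6]
tcp_rot: [3.138, 0.001, 1.641]
contact_force: [1.1, 0.0, -0.4]
grip_width: 0.6
finger_force: 0.0
```

```bash
python3 -m creep '-0.003 0.03 0 0 0 0.004 30;-0.003 0.03 0 0 0 0 30;-0.003 0.03 0 0 0 0 30;-0.003 0.03 0 0 0 0 30;-0.003 0.03 0 0 0 0 30;-0.003 0.03 0 0 0 0 30;-0.002 0.027 0 0 0 0 30;0 0 0 0 0 0 30'
python3 - <<'E'
from plant import viewer
import cv2
im=viewer.capture("wrist");print(viewer.camera_info("wrist"))
cv2.imwrite("pics/w3.png",im[:,:,::-1])
E
```

```text
time: 10.92
tool_pos: [480.6, 173.3, 278.9]
tcp_rot: [3.141, -0.002, 1.652]
contact_force: [-0.4, -0.7, -0.6]
grip_width: 27.6
finger_force: 0.0
{'fx': 294.3735591635554, 'fy': 294.3735591635554, 'cx': 279.8944139933704, 'cy': 204.8059356624524, 'origin': array([475.35089004, 250.73025811, 370.87213502]), 'rotation': array([-0.29909333, -0.00044979,  0.08050915])}
```

View pics/w3.png

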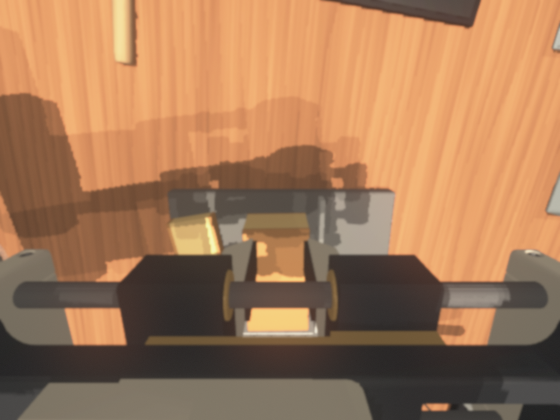

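Run:
```python
from h import *
np.set_printoptions(suppress=True,precision=1)
I=viewer.camera_info('wrist');b=np.array([501.8,-43.3,.0743])
for n,u,v,z in[('L',243,228,80),('R',310,228,80),('baseL',245,214,25),('baseR',308,214,25),('edge',168,190,25),('edge',394,190,25),('portionR',213,216,45)]:
    w=ray(I,u,v,z);print(n,w,toboard(b,w))
```

```text
L [445.8 132.6] [[-42.8 179.5]]
R [516.6 138.3] [[ 28.2 180. ]]
baseL [441.9 129.1] [[-47.  176.3]]
baseR [519.8 135.3] [[ 31.2 176.8]]
edge [347.6 152.3] [[-139.3  206.5]]
edge [620.3 174.2] [[134.3 208.1]]
portionR [406.5 130.6] [[-82.1 180.5]]
```

The wrist view shows the cheese's left end between columns 243 and 310 at row 228, centred under the fingers, with about 27 mm of gap in y. The portion (195,240) is clear. I'm going down.

```bash
python3 -m creep '0 0 -0.03 0 0 0 30;0 0 -0.034 0 0 0 30;0 0 -0.034 0 0 0 30;0 0 -0.034 0 0 0 30;0 0 -0.024 0 0 -0.004 30;0 0 -0.012 0 0 0 30;0 0 -0.006 0 0 0 30;0 0 0 0 0 0 30'
python3 -m creep '0.0003 -0.004 0 0 0 0 30;0.0003 -0.004 0 0 0 0 30;0.0003 -0.004 0 0 0 0 30;0 0 0 0 0 0 30'
python3 -m creep '0.0003 -0.003 0 0 0 0 30;0.0003 -0.003 0 0 0 0 30;0 0 0 0 0 0 30'
```

```text
time: 11.63
tool_pos: [481.0, 168.6, 103.7]
tcp_rot: [-3.139, 0.0, 1.643]
contact_force: [-0.6, 0.2, 0.5]
grip_width: 27.3
finger_force: 0.0
time: 11.97
tool_pos: [482.6, 157.0, 105.8]
tcp_rot: [3.14, 0.0, 1.643]
contact_force: [0.0, 0.5, -1.0]
grip_width: 27.4
finger_force: 0.0
time: 12.22
tool_pos: [482.8, 151.4, 105.1]
tcp_rot: [3.141, 0.0, 1.644]
contact_force: [0.2, -0.4, -0.5]
grip_width: 27.6
finger_force: 0.0
```

```bash
python3 -m creep '0.0001 -0.0015 0 0 0 0 30;0.0001 -0.0015 0 0 0 0 30;0.0001 -0.0015 0 0 0 0 30;0.0001 -0.0015 0 0 0 0 30'
python3 -m creep '0.0001 -0.0015 0 0 0 0 30;0.0001 -0.0015 0 0 0 0 30;0.0001 -0.0015 0 0 0 0 30;0.0001 -0.0015 0 0 0 0 30'
python3 -m creep '0.0001 -0.0015 0 0 0 0 30;0.0001 -0.0015 0 0 0 0 30;0.0001 -0.0015 0 0 0 0 30;0.0001 -0.0015 0 0 0 0 30'
```

```text
time: 12.55
tool_pos: [483.3, 146.2, 104.9]
tcp_rot: [3.141, -0.001, 1.644]
contact_force: [1.4, 3.3, -0.5]
grip_width: 27.4
finger_force: 1.7
time: 12.88
tool_pos: [483.4, 139.9, 104.9]
tcp_rot: [-3.142, -0.0, 1.644]
contact_force: [0.4, 5.3, 0.4]
grip_width: 27.7
finger_force: 2.4
time: 13.22
tool_pos: [483.8, 133.7, 104.9]
tcp_rot: [3.142, -0.0, 1.644]
contact_force: [-0.8, 4.2, 1.3]
grip_width: 27.4
finger_force: 2.5
```

```bash
python3 -m creep '0.0001 -0.002 0 0 0 0 30;0.0002 -0.002 0 0 0 0 30;0.0001 -0.002 0 0 0 0 30;0.0002 -0.002 0 0 0 0 30;0.0001 -0.002 0 0 0 0 30;0.0002 -0.002 0 0 0 0 30;0.0001 -0.002 0 0 0 0 30;0.0002 -0.002 0 0 0 0 30'
python3 -m creep '0.0001 -0.002 0 0 0 0 30;0.0002 -0.002 0 0 0 0 30;0.0001 -0.002 0 0 0 0 30;0.0002 -0.002 0 0 0 0 30;0.0001 -0.002 0 0 0 0 30;0.0002 -0.002 0 0 0 0 30;0.0001 -0.002 0 0 0 0 30;0.0002 -0.002 0 0 0 0 30'
python3 -m creep '0.0001 -0.002 0 0 0 0 30;0.0002 -0.002 0 0 0 0 30;0.0001 -0.002 0 0 0 0 30;0.0002 -0.002 0 0 0 0 30;0.0001 -0.002 0 0 0 0 30;0.0002 -0.002 0 0 0 0 30;0.0001 -0.002 0 0 0 0 30;0.0002 -0.002 0 0 0 0 30'
python3 -m creep '0.0001 -0.0015 0 0 0 0 30;0.0001 -0.0015 0 0 0 0 30;0.0001 -0.0015 0 0 0 0 30;0.0001 -0.0015 0 0 0 0 30;0.0001 -0.0015 0 0 0 0 30;0.0001 -0.0015 0 0 0 0 30;0.0001 -0.0015 0 0 0 0 30;0.0001 -0.001 0 0 0 0 30'
```

```text
time: 13.88
tool_pos: [484.9, 117.7, 104.8]
tcp_rot: [-3.141, -0.0, 1.644]
contact_force: [-0.7, 5.9, 2.1]
grip_width: 27.5
finger_force: 2.7
time: 14.55
tool_pos: [486.1, 101.7, 104.8]
tcp_rot: [-3.141, -0.0, 1.644]
contact_force: [-0.4, 5.4, 2.2]
grip_width: 27.6
finger_force: 2.6
time: 15.22
tool_pos: [487.3, 85.8, 104.8]
tcp_rot: [-3.141, -0.0, 1.644]
contact_force: [-0.5, 5.2, 1.9]
grip_width: 27.5
finger_force: 2.6
time: 15.88
tool_pos: [488.1, 74.2, 104.9]
tcp_rot: [-3.141, -0.0, 1.644]
contact_force: [-1.5, 5.6, 1.6]
grip_width: 27.7
finger_force: 2.7
```

```bash
python3 -m creep '0.0001 -0.0015 0 0 0 0 30;0.0001 -0.0015 0 0 0 0 30;0.0001 -0.0015 0 0 0 0 30;0.0001 -0.0015 0 0 0 0 30;0.0001 -0.0015 0 0 0 0 30;0.0001 -0.0015 0 0 0 0 30;0.0001 -0.0015 0 0 0 0 30;0.0001 -0.001 0 0 0 0 30'
python3 -m creep '0.0001 -0.0008 0 0 0 0 30;0 -0.0008 0 0 0 0 30;0.0001 -0.0008 0 0 0 0 30;0 -0.0008 0 0 0 0 30'
python3 - <<'E'
from plant import viewer
import cv2
cv2.imwrite("pics/scene4.png",viewer.capture("scene")[:,:,::-1])
im=cv2.imread("pics/scene4.png")[180:330,175:375]
cv2.imwrite("pics/crop4.png",cv2.resize(im,None,fx=4,fy=4,interpolation=cv2.INTER_CUBIC))
E
```

```text
time: 16.55
tool_pos: [488.8, 62.7, 104.8]
tcp_rot: [-3.141, -0.0, 1.644]
contact_force: [-0.1, 6.1, 1.2]
grip_width: 27.7
finger_force: 2.7
time: 16.88
tool_pos: [489.0, 59.6, 104.9]
tcp_rot: [-3.141, -0.0, 1.644]
contact_force: [-0.3, 4.8, 1.6]
grip_width: 27.3
finger_force: 2.7
```

View pics/crop4.png

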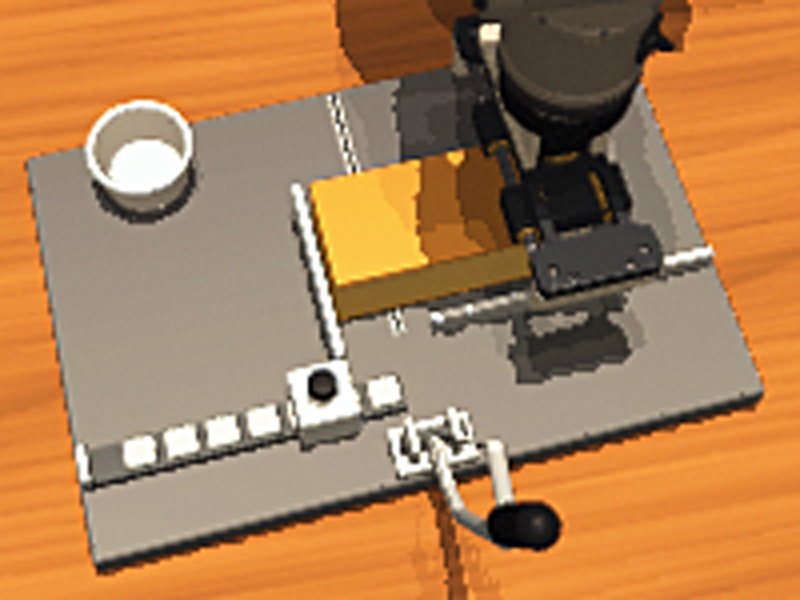

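The stop is in the second notch, with its knob at (321,384). The cheese's end (311,185)–(340,290) is parallel to the plate, with a few mm still to go. I'll creep until the force rises.

```bash
python3 -m creep '0.0001 -0.0008 0 0 0 0 30;0 -0.0008 0 0 0 0 30;0 -0.0008 0 0 0 0 30'
python3 -m creep '0.0001 -0.0005 0 0 0 0 30;0 -0.0005 0 0 0 0 30'
python3 -m creep '0 -0.0005 0 0 0 0 30;0.0001 -0.0005 0 0 0 0 30'
python3 -m creep '0 -0.0005 0 0 0 0 30;0 -0.0005 0 0 0 0 30'
```

```text
time: 17.18
tool_pos: [489.1, 57.2, 104.8]
tcp_rot: [-3.141, -0.0, 1.644]
contact_force: [0.2, 5.5, 1.3]
grip_width: 27.8
finger_force: 2.7
time: 17.35
tool_pos: [489.2, 56.3, 104.8]
tcp_rot: [-3.141, -0.0, 1.644]
contact_force: [-0.4, 5.3, 1.7]
grip_width: 27.9
finger_force: 2.7
time: 17.52
tool_pos: [489.2, 55.6, 104.9]
tcp_rot: [-3.141, -0.001, 1.644]
contact_force: [-1.1, 10.6, 2.7]
grip_width: 27.7
finger_force: 5.2
time: 17.68
tool_pos: [489.1, 55.3, 104.9]
tcp_rot: [-3.141, -0.002, 1.644]
contact_force: [-0.2, 13.7, 3.5]
grip_width: 27.4
finger_force: 7.2
```

Contact is firm and the stop has not moved, so I'm backing off straight, then up and away.

```bash
python3 -m creep '0 0.001 0 0 0 0 30;0 0.001 0 0 0 0 30;0 0.002 0 0 0 0 30;-0.0003 0.005 0 0 0 0 30;-0.0008 0.012 0 0 0 0 30;-0.001 0.02 0 0 0 0 30;-0.001 0.02 0 0 0 0 30;0 0 0 0 0 0 30'
python3 -m creep '0 0 0.02 0 0 0 30;0 0 0.035 0 0 0 30;0 0 0.035 0 0 0 30;0 0.02 0.035 0 0 0 30;0 0.03 0.035 0 0 0 30;-0.01 0.03 0.02 0 0 0 30;-0.01 0.03 0 0 0 0 30;0 0 0 0 0 0 30'
python3 - <<'E'
from plant import viewer
import cv2
cv2.imwrite("pics/scene5.png",viewer.capture("scene")[:,:,::-1])
im=cv2.imread("pics/scene5.png")[180:330,175:375]
cv2.imwrite("pics/crop5.png",cv2.resize(im,None,fx=4,fy=4,interpolation=cv2.INTER_CUBIC))
E
```

```text
time: 18.35
tool_pos: [486.0, 118.2, 104.8]
tcp_rot: [3.142, -0.001, 1.646]
contact_force: [-0.7, 0.2, -0.7]
grip_width: 27.6
finger_force: 0.0
time: 19.02
tool_pos: [465.1, 226.4, 283.0]
tcp_rot: [3.139, -0.002, 1.648]
contact_force: [-0.5, -0.5, -0.4]
grip_width: 27.5
finger_force: 0.0
```

View pics/crop5.png

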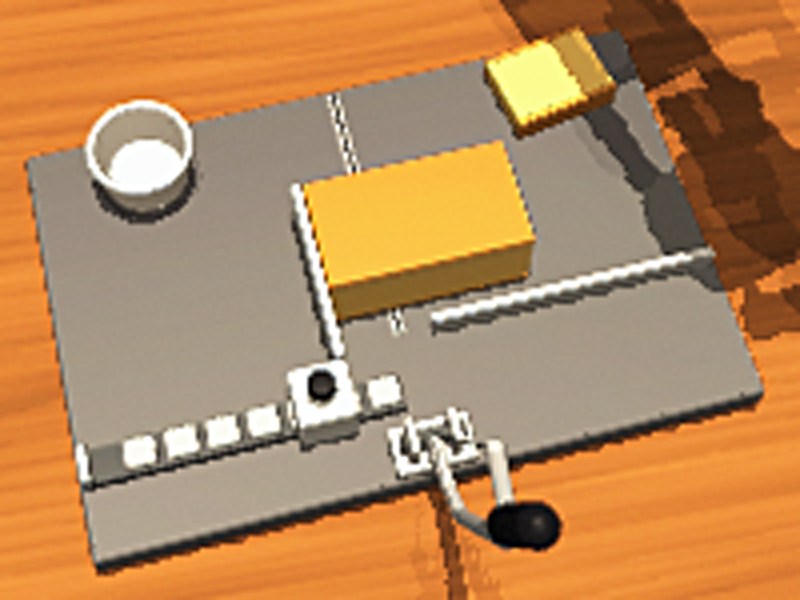

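The cheese lies flush and square against the plate, from (303,185) to (330,285). The knob is unchanged at (321,384), and the portion and ramekin have not moved.

```bash
python3 -c "
from plant import order
print(order.close_job())"
```

```text
the job is handed in; nothing more can be done
None
```

I pushed the stop into the second notch and slid the cheese up square against it, with the stop still in its notch and nothing else on the board moved; I've handed the job in, and no verdict came back.

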